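# Jack up the craft chest and hold it for new felt pads

## Robot

A 6-joint arm with a two-finger parallel gripper is mounted at the origin on the work surface. World frame = base frame: x ahead of the robot, y to its left, z up, the work surface at z = 0. Lengths are in mm, angles in rad, forces in N, time in s.
With the tool pointing down it reaches from about 275 to 750 mm from the base axis. Payload 10.2 kg.
Tool frame: the origin (TCP) lies midway between the tips of the shut fingers; the grasp point (between the pads) lies 19 mm behind it; z points along the fingers, y is the line along which they close (so a half turn about z gives the same grasp; the last joint's range is limited). The gripper opens to 85 mm and grips with 20 to 120 N. Pads are 22 mm wide; open, the fingers measure 114 mm over their backs; the gripper's body (76 mm by 85 mm) begins 54 mm behind the grasp point. The pads swing forward as they close: fully open they stand 13 mm farther back than shut.
Start: joints at [-1.377, 0.313, 1.498, -0, 1.331, -0.223], TCP at [212.527, -480.066, 231.294] pointing down, gripper open.
Joint ranges: [-2.94, 2.94], [-0.97, 2.17], [0.19, 2.56], [-1.23, 4.37], [0.02, 3.11], [-2.88, 2.88]. Speed limits (rad/s): [2.39, 2.39, 3.01, 3.14, 3.14, 3.14].

## Interface

Orientations are given as a unit quaternion [w, x, y, z].
In Python, from rig import ctrl gives the robot as it stands.
- The arm moves only by the tool send_rows, never from a script. Its argument "targets" is a list of rows, each an object with "offset": the shift along the world's x, y, z in cm, a list of three; "spin": the turn about the world's z in rad. A call has 1 to 8 rows; each row is the pose to reach, as a shift and turn from the pose commanded when the call began; what a row does not reach only later rows make up. A row lasts 1/12 s, in which the tool goes at most 41.7 mm and 7.16 degrees, less where a joint would pass 70% of its speed; a pose out of reach is approached as far as the arm can. A call with a gripper value outside its range is refused whole. "grip" is the opening, from 0 (shut) to 1 (fully open), set as the call begins (left out, the last holds). The fingers move at their own pace and stop on an object; "squeeze" is the grip in N (left out, the last holds). Time passes only in rows, so rows that repeat a pose let the fingers close. It gives the time, the measured TCP pose, the force, the opening and the grip force at its end, in the units of the state.
- ctrl.sense(): the state, without advancing time (a new reading comes with each control period).
- ctrl.capture(name): name is "scene" or "side" or "wrist"; returns (picture, depth): 420x560x3 uint8, red, green, blue; 420x560 float32, mm along the optical axis (not along the pixel's ray), 0 where there is no reading.
- ctrl.calibration(name): a dict with "fx", "fy", "cx", "cy" (pixels), "k1" (the pictures are not rectified: a ray, as slopes to the right and down, at radius r is drawn at 1 + k1 r^2 times it, then the intrinsics apply), "view" (4x4, takes a point from world to camera coordinates); the wrist camera has in their place "mount" (4x4, takes a point from camera to tool coordinates, whose origin is the TCP and whose axes are the flange's). Camera axes: x right, y down, z forward; pixel columns grow to the right and rows downward; lengths in mm; the calibration is good to about 2 mm. A picture is of the moment at which its call begins: read the wrist's pose just before it. calibration takes no time and is no camera call.
- ctrl.finish_job(): hands the job in; it is judged then, once.
Trained networks look in the newest picture that a camera, given by its name, has taken for a name from the list of things; names that differ only in an ending like _2 or _b are one class to them, and where a whole thing is asked for, a point or a joint stands for the part that bears it (a point fixed in the world has none). Each returns a list of dicts, best first, with "conf" (0 to 1); they miss things now and then, are a little off and sometimes report something else, mostly with a low value. They report only what shows in the picture. A call takes as long as a camera call.
- ctrl.search_frame(camera, query): "box" ([left, top, right, bottom] in pixels, round what is visible of it).
- ctrl.place_of(camera, query): "uv" ([column, row] in pixels: a listed point, or the origin of a listed thing).
The state is a dict: "time_s": time; "joints": joint angles; "dq": joint speeds; "tau": joint torques, N m; "eef_pos": TCP position; "ee_rot": TCP orientation; "force": force on the tool from outside, world axes, zero at the start; "wrist_torque": the same for the moment, N m; "grip_width": opening from 0.0 (shut) to 1.0 (fully open); "grip_force": force on a finger pad.
Only numpy, scipy, OpenCV 4.12 (cv2) and the standard library are available. Lean on these libraries where they do the work, as an engineer would, in place of code of your own. Each camera call takes 0.05 s, during which the arm holds its last target. There are 200 camera calls.

## Task

Put the yellow lever jack on the table so that its black saddle stands centred under the red-marked lift lug of the craft chest. Then, as a trial lift, pump the jack's red handle once all the way down and let it come right back up; after that press it all the way down again and finish while still holding it down, the front of the chest held up by the jack alone so a colleague can slip felt pads under its feet. Do not push or lift the chest with the robot, and leave the mug, spool and glue bottle where they are.

Things in the scene. Friction and masses are not known exactly. Their poses are not given: they have to be found in the camera images.
- jack: Yellow lever jack, loose, 0.8 kg. Origin: underside of its 10 mm base plate (x -150 to +100, y -37 to +37 mm), below the tower centre. x runs from red handle to black saddle, z up. Grip and carry it by the tower: 50 mm along x, 28 along y, top at z 115, black band at its top; lever bars beside it stay under z 62, within y +-23. Lever pivot at z 50. Balances near the tower; may be lifted or slid.
- jack_handle (a joint): Lever angle (rad): 0 = handle fully up, where a light spring holds it when free; 0.40 = all the way down, at its stop. Pressing the handle raises the saddle, which meets the lug at about 0.15; holding it down under the chest's load takes 6 to 12 N; when let go it rises to 0 by itself.
- handle_pad (a point): Centre of the top of the red handle pad (50 x 40 mm). Handle up: 123 mm behind the jack's origin (jack -x), 111 mm above the table; fully down: about 135 mm behind, 53 mm above. Press it from above.
- saddle (a point): Top centre of the black round saddle, 30 mm across, slightly domed. Handle up: 85 mm ahead of the jack's origin (jack +x), 42 mm above the jack's underside; handle fully down: about 81 mm ahead, 76 mm above. As the chest tilts up, its lug drifts about 10 mm over the saddle towards the chest; that is harmless.
- lift_point (a point): Centre of the underside of the chest's steel lift lug: a tab 44 mm wide, 8 mm thick, jutting 48 mm out of the chest's front, a red disc (28 mm) on top right above this point. At rest the underside is 56 mm above the table, about 78 with the handle fully down; the front face lies 30 mm behind this point (chest +x).
- chest: Light wood drawer chest, coloured fronts, 200 mm deep, 340 wide, 155 high, underside 45 mm up, 2 kg; a red stripe (14 x 60 mm) on its top runs back from the front edge in line with the lug. Origin: on the table below the lift point; x points from front to back, z up; the chest spans y -140 to +200, x +30 to +230 mm. It pivots on a fixed bar under its rear edge and does not slide.
- mug: Blue mug, radius 38 mm, 85 mm high, origin at the centre of its underside; leave alone.
- spool: Wooden thread spool, radius 24 mm, 60 mm high, origin at the centre of its underside; leave alone.
- glue: White glue bottle with orange cap, radius 24 mm, 120 mm high, origin at the centre of its underside; leave alone.

How it is judged:
By the outcome, as a careful person would: the job done as asked, in the order asked, and still so for the second after the job is handed in, while the arm keeps its last pose, push and grip.
It also fails if it takes over 72 s, if anything falls off the work surface, if the arm or the gripper's body presses on something with over 40 N, if the wrist force passes 120 N, or if a joint passes its speed limit or range.

## Working session

There is one attempt and no reset: what is moved stays moved. The work goes in short steps, Python scripts to look and compute and a tool call to move; the robot and the scene stay as the last step left them, time stands still between calls to the robot, and variables do not carry over. Pictures are saved under pics/ and viewed, at most 10 in all, crops included, and the job is handed in when it is done.

Besides the shell and the picture viewer there is one more tool, called after "Request:" by a JSON object that holds its "op" and its "data". send_rows: Moves the arm, as the interface text tells. Its arguments: {"type":"object","properties":{"targets":{"type":"array"},"grip":{"type":"number"},"squeeze":{"type":"number"}},"required":["targets"]}

```bash
mkdir -p pics; ls
cat > h.py <<'E'
import numpy as np, cv2
from rig import ctrl
from scipy.spatial.transform import Rotation as R
def T_wc(cam, st=None):
    c=ctrl.calibration(cam)
    if 'view' in c: return c,np.linalg.inv(np.array(c['view']))
    T=np.eye(4); q=st['ee_rot']; T[:3,:3]=R.from_quat([q[1],q[2],q[3],q[0]]).as_matrix(); T[:3,3]=st['eef_pos']
    return c,T@np.array(c['mount'])
def ray(c,uv):
    K=np.array([[c['fx'],0,c['cx']],[0,c['fy'],c['cy']],[0,0,1]],float)
    p=cv2.undistortPoints(np.array([[uv]],float),K,np.array([c['k1'],0,0,0.]))[0,0]
    return np.array([p[0],p[1],1])
def atz(c,T,uv,z):
    d=T[:3,:3]@ray(c,uv); o=T[:3,3]; return o+d*(z-o[2])/d[2]
def atdepth(c,T,uv,dep):
    u,v=int(round(uv[0])),int(round(uv[1])); w=dep[max(v-2,0):v+3,max(u-2,0):u+3]; w=w[w>0]
    if not len(w): return None
    return T[:3,:3]@(ray(c,uv)*np.median(w))+T[:3,3]
def save(n,p): cv2.imwrite('pics/'+n+'.png',cv2.cvtColor(p,cv2.COLOR_RGB2BGR))
E
python3 - <<'E'
from h import *
np.set_printoptions(precision=1,suppress=True)
ps=[]
for cam in('scene','side'):
    p,d=ctrl.capture(cam); ps.append(p)
    c,T=T_wc(cam); print(cam,T[:3,3],T[:3,2])
    for q,z in(('jack',0),('handle_pad',111),('saddle',42),('lift_point',56),('chest',0),('mug',0),('spool',0),('glue',0)):
        for r in ctrl.place_of(cam,q)[:2]:
            print(q,round(r['conf'],2),np.array(r['uv']),'z-plane',atz(c,T,r['uv'],z),'dep',atdepth(c,T,r['uv'],d))
    save(cam,p)
print(ctrl.sense())
E
```

```text
pics
scene [1525.1 -126.4  973.4] [-0.8  0.1 -0.6]
jack 0.79 [198.7 232.9] z-plane [ 482.4 -246.6    0. ] dep [ 522.7 -241.9   37.6]
handle_pad 0.92 [200.9 174.4] z-plane [ 341.7 -230.2  111. ] dep [ 344.  -230.   112.7]
saddle 0.93 [187.9 239.9] z-plane [ 552.6 -271.    42. ] dep [ 550.3 -271.3   39.7]
mug 0.6 [374.1 214. ] z-plane [457.4 294.1   0. ] dep [493.9 279.8  33.2]
spool 0.77 [104.8 249.2] z-plane [ 520.6 -512.8    0. ] dep [ 545.2 -503.3   23.9]
glue 0.85 [434.7 229.8] z-plane [547.7 455.5  -0. ] dep [554.8 451.3   7.1]
side [-265.1  753.  1230.4] [ 0.5 -0.5 -0.7]
jack 0.87 [340.4 192.2] z-plane [ 472.6 -253.9    0. ] dep [256.2  41.5 361. ]
handle_pad 0.67 [366.5 188.4] z-plane [ 352.8 -241.   111. ] dep [202.3   1.2 383.7]
saddle 0.72 [325.  171.8] z-plane [ 561.9 -263.4   42. ] dep [ 567.2 -269.9   34.5]
saddle 0.58 [270.6 196.2] z-plane [617.  -26.4  42. ] dep [651.5 -56.9  -4.5]
lift_point 0.89 [268.9 180.1] z-plane [672.4 -71.3  56. ] dep [665.7 -65.4  64.4]
chest 0.55 [269.9 194. ] z-plane [658.6 -60.2   0. ] dep [661.3 -62.6  -3.7]
mug 0.96 [232.1 281.4] z-plane [458.5 299.7   0. ] dep [430.6 317.2  47.4]
glue 0.94 [172.6 297.6] z-plane [545.9 472.9   0. ] dep [520.  481.8  39.3]
{'time_s': 0.9, 'joints': array([-1.4,  0.3,  1.5,  0. ,  1.3, -0.2]), 'dq': array([-0., -0., -0.,  0., -0.,  0.]), 'tau': array([ -0. , -41.2, -26. ,  -0. ,   0. ,  -0. ]), 'eef_pos': array([ 212.5, -480.1,  231.3]), 'ee_rot': array([-0. ,  1. ,  0.2,  0. ]), 'force': array([-1.1, -0.2,  0.2]), 'wrist_torque': array([-0.,  0.,  0.]), 'grip_force': 0.0, 'grip_width': 0.9987701656980582}
```

View pics/scene.png

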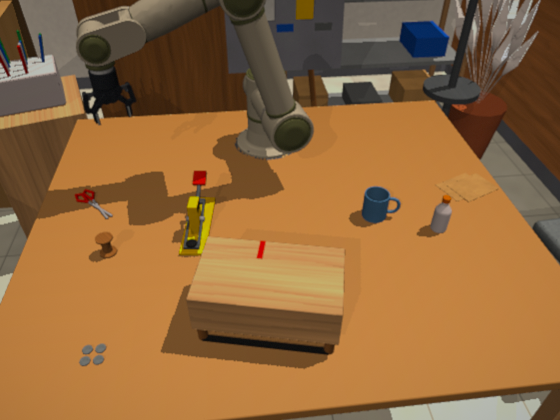

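View pics/side.png

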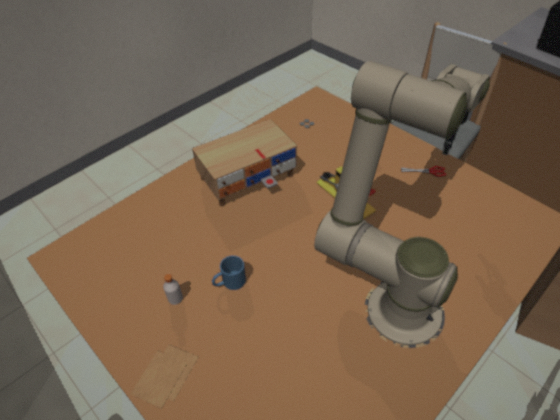

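The scene view shows the jack at about (198,230), its red pad at (200,177), and the chest with its stripe at (261,249). The side view shows the lug's red disc at (269,181). The three loose items are clear of the path. Next I need the chest yaw and the tool yaw.

Run:
```python
from h import *
np.set_printoptions(precision=3,suppress=True)
def cloud(cam):
    p,d=ctrl.capture(cam); c,T=T_wc(cam)
    K=np.array([[c['fx'],0,c['cx']],[0,c['fy'],c['cy']],[0,0,1]],float)
    v,u=np.mgrid[:420,:560]; uv=np.stack([u,v],-1).reshape(-1,1,2).astype(float)
    n=cv2.undistortPoints(uv,K,np.array([c['k1'],0,0,0.]))[:,0]
    X=np.c_[n,np.ones(len(n))]*d.reshape(-1,1); return X@T[:3,:3].T+T[:3,3],p.reshape(-1,3).astype(int),d.ravel()>0
for cam in('scene','side'):
    X,p,ok=cloud(cam)
    m=ok&(abs(X[:,2]-200)<8)&(X[:,0]>580)&(X[:,0]<1000)&(abs(X[:,1])<350)
    r=cv2.minAreaRect(X[m,:2].astype(np.float32)); print(cam,'top',m.sum(),X[m,2].mean(),r, cv2.boxPoints(r).tolist())
    red=(p[:,0]>130)&(p[:,1]<70)&(p[:,2]<70)&ok
    s=red&m; print('stripe',s.sum(),X[s].mean(0), cv2.minAreaRect(X[s,:2].astype(np.float32)))
    l=red&(abs(X[:,2]-64)<12)&(X[:,0]>600)&(X[:,0]<740); print('disc',l.sum(),X[l].mean(0) if l.any() else 0, X[l].min(0) if l.any() else 0,X[l].max(0) if l.any() else 0)
    h=red&(abs(X[:,2]-111)<12)&(X[:,0]<500)&(X[:,0]>250); print('pad',h.sum(),X[h].mean(0) if h.any() else 0)
    y=(p[:,0]>120)&(p[:,1]>100)&(p[:,2]<60)&ok&(X[:,0]>300)&(X[:,0]<620)&(X[:,1]<-150)&(X[:,1]>-400)
    t=y&(X[:,2]>70); b=y&(X[:,2]<16)
    for k in(t,b):
        if k.sum()>5: print('yellow',k.sum(),X[k].mean(0),cv2.minAreaRect(X[k,:2].astype(np.float32)))
q=ctrl.sense()['ee_rot']; print(R.from_quat([q[1],q[2],q[3],q[0]]).as_matrix()); print(ctrl.calibration('wrist')['mount'])
```

```text
scene top 0 nan ((0.0, 0.0), (0.0, 0.0), 0.0) [[0.0, 0.0], [0.0, 0.0], [0.0, 0.0], [0.0, 0.0]]
stripe 0 [nan nan nan] ((0.0, 0.0), (0.0, 0.0), 0.0)
disc 0 0 0 0
pad 158 [ 353.77  -235.882  109.753]
yellow 131 [ 473.934 -249.941  112.845] ((418.49957275390625, -235.00439453125), (32.67439651489258, 172.3770751953125), 73.48169708251953)
yellow 703 [ 468.39  -246.596    7.859] ((433.66790771484375, -292.99560546875), (202.78619384765625, 272.1307067871094), 70.48039245605469)
side top 0 nan ((0.0, 0.0), (0.0, 0.0), 0.0) [[0.0, 0.0], [0.0, 0.0], [0.0, 0.0], [0.0, 0.0]]
stripe 0 [nan nan nan] ((0.0, 0.0), (0.0, 0.0), 0.0)
disc 21 [662.272 -64.549  62.427] [652.362 -73.295  58.749] [675.706 -51.895  66.71 ]
pad 0 0
yellow 51 [ 522.522 -237.433    6.736] ((526.5947265625, -233.79290771484375), (62.86619186401367, 101.48014831542969), 43.44986343383789)
[[ 0.914  0.405 -0.   ]
 [ 0.405 -0.914 -0.   ]
 [-0.     0.    -1.   ]]
[[  -0.      -0.965   -0.263   65.66 ]
 [   1.      -0.      -0.001   -0.537]
 [   0.      -0.263    0.965 -142.342]
 [   0.       0.       0.       1.   ]]<stdin>:12: RuntimeWarning: Mean of empty slice.
  ret = ret.dtype.type(ret / rcount)
<stdin>:14: RuntimeWarning: Mean of empty slice.
  ret = um.true_divide(
```

Request:
{"op": "send_rows", "data": {"targets": [{"offset": [3.2,2.8,0.5],"spin": -0.1},{"offset": [6.4,5.6,1],"spin": -0.2},{"offset": [9.6,8.4,1.5],"spin": -0.3},{"offset": [12.8,11.2,2],"spin": -0.4},{"offset": [16,14,2.5],"spin": -0.5},{"offset": [19.2,16.8,3],"spin": -0.6},{"offset": [22.4,19.6,3.5],"spin": -0.61},{"offset": [25,22,4],"spin": -0.61}], "grip": 1}}

```text
time_s: 1.67
eef_pos: [462.2, -259.8, 271.3]
ee_rot: [0.0, 0.995, -0.097, 0.0]
force: [0.4, -1.0, -0.2]
grip_width: 0.997
grip_force: 0.0
```

Request:
{"op": "send_rows", "data": {"targets": [{"offset": [0,0,0],"spin": 0},{"offset": [0,0,0],"spin": 0},{"offset": [0,0,0],"spin": 0}]}}

```text
time_s: 1.92
eef_pos: [460.6, -261.8, 270.8]
ee_rot: [0.0, 0.995, -0.096, -0.0]
force: [0.7, -0.9, 0.5]
grip_width: 0.995
grip_force: 0.0
```

```bash
cat >> h.py <<'E'
def cloud(cam,p,d,st=None):
    c,T=T_wc(cam,st)
    K=np.array([[c['fx'],0,c['cx']],[0,c['fy'],c['cy']],[0,0,1]],float)
    v,u=np.mgrid[:420,:560]; uv=np.stack([u,v],-1).reshape(-1,1,2).astype(float)
    n=cv2.undistortPoints(uv,K,np.array([c['k1'],0,0,0.]))[:,0]
    X=np.c_[n,np.ones(len(n))]*d.reshape(-1,1); return X@T[:3,:3].T+T[:3,3],p.reshape(-1,3).astype(int),d.ravel()>0
def rect(P):
    r=cv2.minAreaRect(P[:,:2].astype(np.float32)); return np.round(r[0],1),np.round(r[1],1),round(r[2],2)
E
python3 - <<'E'
from h import *
np.set_printoptions(precision=2,suppress=True)
st=ctrl.sense(); print(st['eef_pos'],st['joints'])
p,d=ctrl.capture('wrist'); save('w1',p); c,T=T_wc('wrist',st)
for q,z in(('jack',0),('handle_pad',111),('saddle',42),('lift_point',56)):
    for r in ctrl.place_of('wrist',q)[:2]: print(q,round(r['conf'],2),np.array(r['uv']),atz(c,T,r['uv'],z),atdepth(c,T,r['uv'],d))
X,p,ok=cloud('wrist',p,d,st)
y=(p[:,0]>110)&(p[:,1]>90)&(p[:,2]<60)&ok
for lo,hi in((0,18),(95,125)):
    k=y&(X[:,2]>lo)&(X[:,2]<hi)
    if k.sum()>5: print('yellow',lo,k.sum(),X[k].mean(0),rect(X[k]))
for cam in('scene','side'):
    P,d=ctrl.capture(cam); X,p,ok=cloud(cam,P,d)
    b=ok&(X[:,0]>600)&(X[:,0]<1000)&(abs(X[:,1])<350)&(X[:,2]>100)
    print(np.histogram(X[b,2],bins=np.arange(100,300,10))[0])
    m=b&(abs(X[:,2]-155)<8)
    if m.any():
        print(cam,'top',m.sum(),X[m,2].mean(),rect(X[m]))
        s=(p[:,0]>110)&(p[:,1]<60)&(p[:,2]<60)&m; print('stripe',s.sum(),X[s].mean(0),rect(X[s]) if s.any() else 0)
E
```

```text
[ 460.6  -261.77  270.76] [-0.74  0.3   1.41 -0.    1.43  1.03]
jack 0.69 [270.8 171. ] [ 470.25 -252.88    0.  ] [ 485.49 -258.82  115.09]
handle_pad 0.73 [276.5 291.8] [ 348.43 -237.53  111.  ] [ 348.16 -237.47  110.54]
saddle 0.69 [265.3 103.1] [ 556.07 -264.66   42.  ] [ 556.14 -264.64   41.12]
lift_point 0.64 [69.8 41.4] [662.69 -65.92  56.  ] [659.5  -70.74  64.28]
yellow 0 14740 [ 423.1  -308.52    3.75] (array([ 352.4, -262.4]), array([844.3, 655.7]), 80.25)
yellow 95 1332 [ 470.54 -252.84  114.31] (array([ 409.9, -242.3]), array([ 39. , 171.8]), 84.22)
[ 407  431  433  426  457 9930   20    0    0    0    0    0    0    0
    0    0    0    0    0]
scene top 10073 155.2561743245429 (array([796.7, -64.3]), array([340.2, 205.1]), 76.72)
stripe 80 [723.09 -78.2  156.25] (array([722. , -77.8]), array([11.2, 57.5]), 76.79)
[ 160  191  219  201  536 2825   13    0    0    0    0    0    0    0
    0    0    0    0    0]
side top 3159 153.35157033775332 (array([793.4, -62.1]), array([338. , 212.9]), 76.14)
stripe 13 [719.04 -77.6  153.6 ] (array([720.1, -78.1]), array([ 5.4, 45.8]), 81.18)
```

View pics/w1.png

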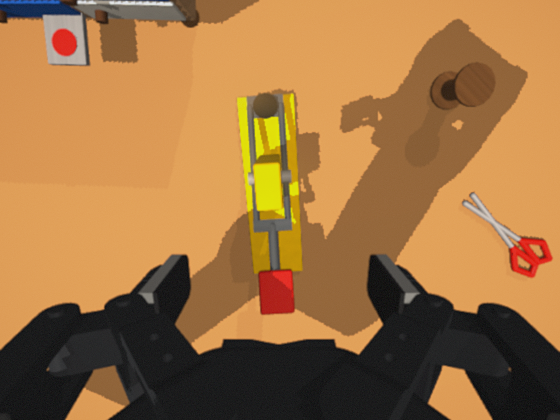

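The wrist view shows the jack's saddle at (265,104), the pad at (276,291), the tower at (268,187) and the red lug disc at (64,42). Estimates:
- Jack origin at about (471,-253), yaw -0.13.
- Lift point at about (663,-65), chest yaw -0.23.

Going down to grasp the tower.

Request:
{"op": "send_rows", "data": {"targets": [{"offset": [1,0.85,-3],"spin": 0.06},{"offset": [1,0.85,-7],"spin": 0.06},{"offset": [1,0.85,-11],"spin": 0.06},{"offset": [1,0.85,-15],"spin": 0.06},{"offset": [1,0.85,-17.5],"spin": 0.06},{"offset": [1,0.85,-19.2],"spin": 0.06},{"offset": [1,0.85,-19.2],"spin": 0.06},{"offset": [1,0.85,-19.2],"spin": 0.06}]}}

```text
time_s: 2.93
eef_pos: [470.8, -253.3, 79.1]
ee_rot: [-0.0, 0.998, -0.067, -0.0]
force: [0.9, -0.3, 0.4]
grip_width: 1.0
grip_force: 0.0
```

Request:
{"op": "send_rows", "data": {"targets": [{"offset": [0,0,0],"spin": 0},{"offset": [0,0,0],"spin": 0},{"offset": [0,0,0],"spin": 0},{"offset": [0,0,0],"spin": 0},{"offset": [0,0,0],"spin": 0},{"offset": [0,0,0],"spin": 0},{"offset": [0,0,0],"spin": 0},{"offset": [0,0,0],"spin": 0}], "grip": 0, "squeeze": 60}}

```text
time_s: 3.6
eef_pos: [471.1, -252.9, 79.7]
ee_rot: [0.0, 0.998, -0.066, 0.0]
force: [-0.6, 3.4, 6.2]
grip_width: 0.319
grip_force: 59.8
```

Request:
{"op": "send_rows", "data": {"targets": [{"offset": [0,0,2],"spin": 0},{"offset": [0.5,2.5,2],"spin": -0.02},{"offset": [1,5.5,2],"spin": -0.04},{"offset": [1.7,9,2],"spin": -0.06},{"offset": [2.4,12.5,2],"spin": -0.08},{"offset": [3.1,16,2],"spin": -0.1},{"offset": [3.7,19.5,2],"spin": -0.1},{"offset": [4.1,22.3,2],"spin": -0.1}]}}

```text
time_s: 4.27
eef_pos: [511.2, -27.4, 97.9]
ee_rot: [-0.0, 0.993, -0.116, -0.001]
force: [0.9, -0.6, -8.5]
grip_width: 0.317
grip_force: 62.3
```

Request:
{"op": "send_rows", "data": {"targets": [{"offset": [0,0,0],"spin": 0},{"offset": [0,0,0],"spin": 0},{"offset": [0,0,0],"spin": 0},{"offset": [0,0,0],"spin": 0}]}}

```text
time_s: 4.6
eef_pos: [511.6, -30.8, 98.5]
ee_rot: [0.0, 0.993, -0.117, -0.001]
force: [1.4, -1.1, -8.0]
grip_width: 0.321
grip_force: 63.5
```

```bash
cat > look.py <<'E'
from h import *
import sys
np.set_printoptions(precision=2,suppress=True)
st=ctrl.sense(); q=st['ee_rot']; print(st['eef_pos'],'yaw',2*np.arctan2(q[2],q[1]),st['joints'])
p,d=ctrl.capture('wrist'); save(sys.argv[1],p); c,T=T_wc('wrist',st)
for n,z in(('handle_pad',111),('saddle',42),('lift_point',56)):
    for r in ctrl.place_of('wrist',n)[:2]: print(n,round(r['conf'],2),np.array(r['uv']),atz(c,T,r['uv'],z),atdepth(c,T,r['uv'],d))
X,p,ok=cloud('wrist',p,d,st)
k=(p[:,0]>130)&(p[:,1]<80)&(p[:,2]<80)&ok&(abs(X[:,2]-64)<10)&(X[:,0]>600)
if k.sum()>5: print('disc',k.sum(),X[k].mean(0),X[k].max(0)-X[k].min(0))
k=(p.max(1)<110)&ok&(X[:,2]>20)&(X[:,2]<75)&(np.hypot(X[:,0]-st['eef_pos'][0]-83,X[:,1]-st['eef_pos'][1]+19)<25)
if k.sum()>5: print('dark near saddle',k.sum(),X[k].mean(0),rect(X[k]))
E
python3 look.py w2
```

```text
[511.56 -30.78  98.48] yaw -0.23424999239870664 [-0.29  0.43  1.7  -0.    1.01  1.52]
saddle 0.66 [277.2  94.2] [595.59 -50.05  42.  ] [593.72 -49.67  60.44]
dark near saddle 2309 [591.67 -51.73  57.18] (array([591.3, -51.3]), array([40.3, 32.2]), 78.64)
```

View pics/w2.png

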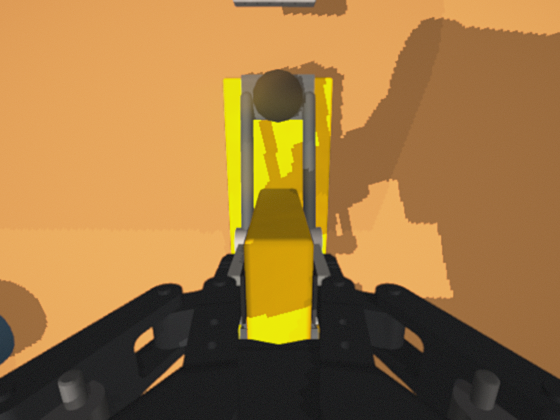

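The jack is held square: the saddle at (277,95) maps to (594,-50,60), and the lug edge is at the top centre (274,2). Lowering it and advancing part of the way.

Request:
{"op": "send_rows", "data": {"targets": [{"offset": [0.5,-0.1,-0.6],"spin": 0},{"offset": [1.5,-0.3,-1.2],"spin": 0},{"offset": [2.5,-0.55,-1.3],"spin": 0},{"offset": [3.5,-0.8,-1.3],"spin": 0},{"offset": [4.4,-1.0,-1.3],"spin": 0},{"offset": [4.9,-1.1,-1.3],"spin": 0},{"offset": [4.9,-1.1,-1.3],"spin": 0},{"offset": [4.9,-1.1,-1.3],"spin": 0}]}}

```text
time_s: 5.47
eef_pos: [560.6, -41.0, 85.5]
ee_rot: [-0.0, 0.993, -0.116, -0.0]
force: [0.1, 0.5, -9.1]
grip_width: 0.323
grip_force: 63.5
```

```bash
python3 look.py w3
```

```text
[560.63 -41.03  85.52] yaw -0.2332853374730728 [-0.28  0.55  1.56  0.    1.04  1.52]
saddle 0.96 [277.6  93.4] [643.74 -60.28  42.  ] [641.5  -59.79  63.65]
lift_point 0.73 [276.1  54.5] [661.45 -63.72  56.  ] [659.5  -63.32  65.04]
disc 2220 [661.67 -64.49  64.7 ] [27.44 26.62  4.96]
dark near saddle 1012 [634.02 -60.11  43.78] (array([632.1, -60. ]), array([39.8, 15.4]), 78.7)
```

View pics/w3.png

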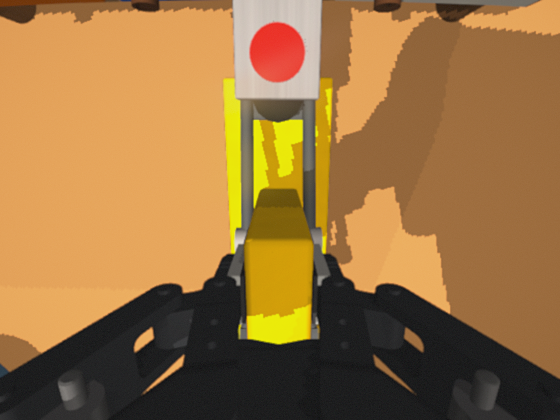

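The disc at (277,52) gives the lug at (661.7,-64.5), laterally in line with the saddle. 19 mm remain, then lowering about 6 mm.

Request:
{"op": "send_rows", "data": {"targets": [{"offset": [0.8,-0.2,0],"spin": 0},{"offset": [1.5,-0.4,0],"spin": 0},{"offset": [1.9,-0.45,0],"spin": 0},{"offset": [1.9,-0.45,0],"spin": 0},{"offset": [1.9,-0.45,-0.2],"spin": 0},{"offset": [1.9,-0.45,-0.4],"spin": 0},{"offset": [1.9,-0.45,-0.6],"spin": 0},{"offset": [1.9,-0.45,-0.6],"spin": 0}]}}

```text
time_s: 6.33
eef_pos: [579.6, -45.4, 79.9]
ee_rot: [-0.0, 0.993, -0.116, -0.0]
force: [-0.0, -0.7, -7.7]
grip_width: 0.323
grip_force: 63.5
```

Request:
{"op": "send_rows", "data": {"targets": [{"offset": [0,0,0],"spin": 0},{"offset": [0,0,0],"spin": 0}]}}

```text
time_s: 6.5
eef_pos: [579.8, -45.5, 79.9]
ee_rot: [-0.0, 0.993, -0.116, -0.0]
force: [0.0, 0.4, -8.7]
grip_width: 0.314
grip_force: 63.5
```

```bash
python3 look.py w4
```

```text
[579.76 -45.51  79.88] yaw -0.233212063344534 [-0.28  0.59  1.5  -0.    1.05  1.52]
lift_point 0.66 [278.   93.5] [660.76 -64.51  56.  ] [659.85 -64.3   64.8 ]
disc 1220 [659.94 -68.08  64.66] [ 68.47 126.97  11.86]
dark near saddle 89 [686.78 -70.15  70.26] (array([686.6, -70.7]), array([9.2, 0.7]), 75.36)
```

Request:
{"op": "send_rows", "data": {"targets": [{"offset": [0,0,-0.05],"spin": 0},{"offset": [0,0,-0.1],"spin": 0},{"offset": [0,0,-0.1],"spin": 0},{"offset": [0,0,-0.1],"spin": 0}]}}

```text
time_s: 7.03
eef_pos: [580.1, -45.5, 79.7]
ee_rot: [0.0, 0.993, -0.116, 0.0]
force: [-2.3, 1.4, 1.8]
grip_width: 0.317
grip_force: 64.8
```

Request:
{"op": "send_rows", "data": {"targets": [{"offset": [0,0,0],"spin": 0},{"offset": [0,0,0],"spin": 0},{"offset": [0,0,0],"spin": 0},{"offset": [0,0,0],"spin": 0},{"offset": [0,0,0],"spin": 0}], "grip": 1}}

```text
time_s: 7.45
eef_pos: [580.1, -45.7, 79.1]
ee_rot: [0.0, 0.993, -0.116, 0.0]
force: [-0.5, -0.0, 0.8]
grip_width: 0.992
grip_force: 0.0
```

Request:
{"op": "send_rows", "data": {"targets": [{"offset": [0,0,1],"spin": 0},{"offset": [0,0,4],"spin": 0},{"offset": [0,0,8],"spin": 0},{"offset": [-2,0.5,12],"spin": 0},{"offset": [-4,1,16],"spin": 0},{"offset": [-5,1.2,18],"spin": 0},{"offset": [-5,1.2,18],"spin": 0},{"offset": [-5,1.2,18],"spin": 0}]}}

```text
time_s: 8.12
eef_pos: [530.0, -33.5, 261.0]
ee_rot: [0.0, 0.993, -0.116, 0.002]
force: [0.7, -0.8, -0.8]
grip_width: 1.006
grip_force: 0.0
```

```bash
python3 look.py w5
```

```text
[530.05 -33.54 261.01] yaw -0.2331570307543049 [-0.28  0.3   1.43  0.    1.4   1.52]
handle_pad 0.6 [277.2 263.3] [458.71 -15.25 111.  ] [458.58 -15.21 110.71]
lift_point 0.73 [278.6  61.1] [662.77 -65.39  56.  ] [661.01 -64.96  64.8 ]
disc 519 [660.47 -63.93  64.67] [25.86 25.38  4.74]
dark near saddle 203 [610.15 -59.76  44.97] (array([613.8, -53.7]), array([42.8, 34.7]), 76.61)
```

View pics/w5.png

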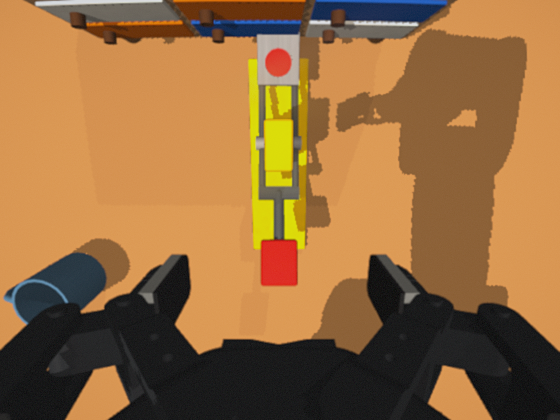

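The top view shows the pad at (277,263) and the disc at (278,62). Pad to lug is 207.7 mm against the nominal 208, in line with the chest, so the saddle is centred. Closing the fingers and going above the pad.

Request:
{"op": "send_rows", "data": {"targets": [{"offset": [-2,0.5,0],"spin": 0},{"offset": [-5,1.2,-2],"spin": 0},{"offset": [-7.1,1.8,-5],"spin": 0},{"offset": [-7.1,1.8,-8],"spin": 0},{"offset": [-7.1,1.8,-11],"spin": 0},{"offset": [-7.1,1.8,-13.5],"spin": 0},{"offset": [-7.1,1.8,-13.5],"spin": 0},{"offset": [-7.1,1.8,-13.5],"spin": 0}], "grip": 0}}

```text
time_s: 8.98
eef_pos: [458.5, -15.5, 123.3]
ee_rot: [-0.0, 0.993, -0.116, -0.002]
force: [0.9, 0.3, 0.5]
grip_width: -0.004
grip_force: 0.0
```

Request:
{"op": "send_rows", "data": {"targets": [{"offset": [0,0,0],"spin": 0},{"offset": [0,0,-0.5],"spin": 0},{"offset": [0,0,-1],"spin": 0},{"offset": [-0.1,0,-1.4],"spin": 0},{"offset": [-0.1,0,-1.7],"spin": 0},{"offset": [-0.1,0,-1.7],"spin": 0}]}}

```text
time_s: 9.48
eef_pos: [457.7, -15.5, 106.6]
ee_rot: [-0.0, 0.993, -0.116, -0.0]
force: [-0.0, -0.3, 2.2]
grip_width: -0.002
grip_force: 0.7
```

Request:
{"op": "send_rows", "data": {"targets": [{"offset": [-0.25,0.05,-0.6],"spin": 0},{"offset": [-0.4,0.1,-1.2],"spin": 0},{"offset": [-0.6,0.15,-1.9],"spin": 0},{"offset": [-0.8,0.2,-2.6],"spin": 0},{"offset": [-0.9,0.2,-3.2],"spin": 0},{"offset": [-1.0,0.25,-3.8],"spin": 0},{"offset": [-1.05,0.25,-4.4],"spin": 0},{"offset": [-1.05,0.25,-4.8],"spin": 0}]}}

```text
time_s: 10.15
eef_pos: [447.2, -13.1, 58.7]
ee_rot: [0.0, 0.993, -0.116, 0.0]
force: [-3.7, -1.0, 11.5]
grip_width: 0.001
grip_force: 5.4
```

Request:
{"op": "send_rows", "data": {"targets": [{"offset": [0,0,-0.2],"spin": 0},{"offset": [0,0,-0.4],"spin": 0},{"offset": [0,0,-0.5],"spin": 0},{"offset": [0,0,-0.5],"spin": 0}]}}

```text
time_s: 10.48
eef_pos: [447.2, -13.1, 55.6]
ee_rot: [0.0, 0.993, -0.116, -0.0]
force: [-13.1, 1.3, 36.6]
grip_width: -0.003
grip_force: 18.5
```

At the stop. Easing off slightly and checking the chest tilt.

Request:
{"op": "send_rows", "data": {"targets": [{"offset": [-0.1,0,0.05],"spin": 0},{"offset": [-0.1,0,0.1],"spin": 0},{"offset": [-0.1,0,0.1],"spin": 0}]}}

```text
time_s: 10.73
eef_pos: [447.1, -13.1, 56.4]
ee_rot: [0.0, 0.993, -0.116, 0.001]
force: [-6.0, 3.1, 24.9]
grip_width: -0.0
grip_force: 12.6
```

```bash
cat > tilt.py <<'E'
from h import *
np.set_printoptions(precision=2,suppress=True)
P,d=ctrl.capture('scene'); X,p,ok=cloud('scene',P,d)
ex=np.array([.973,-.23]);ey=np.array([.23,.973]); L=np.array([662,-65])
c=np.c_[(X[:,:2]-L)@ex,(X[:,:2]-L)@ey]
for a,b in((35,60),(200,225)):
    m=ok&(c[:,0]>a)&(c[:,0]<b)&(c[:,1]>-120)&(c[:,1]<180)&(X[:,2]>140)&(X[:,2]<200); print('top z',a,np.median(X[m,2]))
cc,T=T_wc('scene')
for n,z in (('mug',0),('spool',0),('glue',0)):
    for r in ctrl.place_of('scene',n)[:1]: print(n,atz(cc,T,r['uv'],z))
save('tilt',P); print(ctrl.sense()['force'],ctrl.sense()['time_s'])
E
python3 tilt.py
```

```text
top z 35 173.6807148458073
top z 200 157.93074312613646
mug [452.76 294.75   0.  ]
spool [ 520.18 -502.22    0.  ]
glue [550.82 463.94  -0.  ]
[-5.13  2.55 26.33] 10.9333
```

The chest front is up about 19 mm with 25 N on the handle, so it is against its stop. Letting it back up along the arc.

Request:
{"op": "send_rows", "data": {"targets": [{"offset": [0.05,0,0.5],"spin": 0},{"offset": [0.1,0,1.2],"spin": 0},{"offset": [0.2,-0.05,1.9],"spin": 0},{"offset": [0.4,-0.1,2.6],"spin": 0},{"offset": [0.6,-0.15,3.3],"spin": 0},{"offset": [0.8,-0.2,4.0],"spin": 0},{"offset": [1.1,-0.25,4.8],"spin": 0},{"offset": [1.15,-0.25,5.6],"spin": 0}]}}

```text
time_s: 11.6
eef_pos: [458.2, -15.7, 111.4]
ee_rot: [0.0, 0.993, -0.116, -0.0]
force: [1.3, -0.1, 0.1]
grip_width: -0.004
grip_force: 0.5
```

Request:
{"op": "send_rows", "data": {"targets": [{"offset": [0,0,1],"spin": 0},{"offset": [0,0,3],"spin": 0},{"offset": [0,0,6.5],"spin": 0},{"offset": [3,-0.8,10],"spin": 0},{"offset": [6,-1.5,13.5],"spin": 0},{"offset": [7,-1.8,14.5],"spin": 0},{"offset": [7,-1.8,14.5],"spin": 0},{"offset": [7,-1.8,14.5],"spin": 0}]}}

```text
time_s: 12.27
eef_pos: [528.0, -33.6, 255.9]
ee_rot: [-0.0, 0.993, -0.116, -0.0]
force: [-0.5, -0.0, -1.4]
grip_width: -0.0
grip_force: 0.0
```

```bash
python3 look.py w6; python3 tilt.py
```

```text
[528.   -33.65 255.87] yaw -0.23331691040376548 [-0.29  0.31  1.44 -0.    1.39  1.52]
lift_point 0.87 [278.3  58.3] [661.52 -65.34  56.  ] [659.77 -64.92  64.56]
disc 505 [661.39 -63.3   64.52] [ 82.3  187.51  10.89]
dark near saddle 121 [605.89 -64.42  45.72] (array([609.8, -52.1]), array([42. , 29.7]), 76.58)
top z 35 155.42306543721338
top z 200 155.45507079395634
mug [465.6  282.71   0.  ]
spool [ 533.61 -500.13    0.  ]
glue [530.83 471.54   0.  ]
[ 0.25 -0.29 -1.19] 12.6667
```

View pics/w6.png

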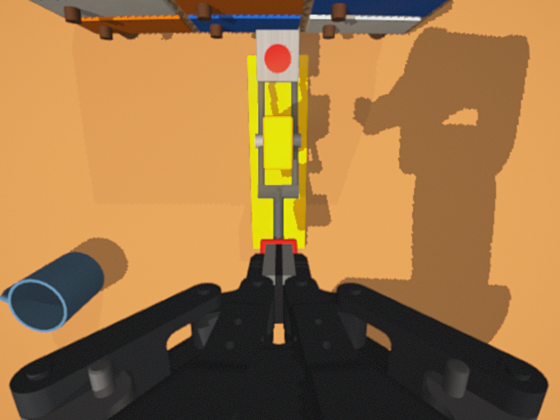

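The handle is back up, the chest is level again, and the jack has not shifted (tower at (278,142), disc at (278,58)). Making the second press.

Request:
{"op": "send_rows", "data": {"targets": [{"offset": [-3,0.8,-3],"spin": 0},{"offset": [-6,1.5,-6],"spin": 0},{"offset": [-7,1.8,-9.5],"spin": 0},{"offset": [-7,1.8,-12.5],"spin": 0},{"offset": [-7,1.8,-13.8],"spin": 0},{"offset": [-7,1.8,-14.5],"spin": 0},{"offset": [-7.05,1.8,-14.9],"spin": 0}]}}

```text
time_s: 13.25
eef_pos: [457.3, -15.5, 106.6]
ee_rot: [-0.0, 0.993, -0.116, -0.0]
force: [-1.4, -0.3, 2.1]
grip_width: 0.002
grip_force: 0.8
```

Request:
{"op": "send_rows", "data": {"targets": [{"offset": [-0.2,0.05,-0.6],"spin": 0},{"offset": [-0.4,0.1,-1.2],"spin": 0},{"offset": [-0.6,0.15,-1.9],"spin": 0},{"offset": [-0.8,0.2,-2.6],"spin": 0},{"offset": [-0.95,0.2,-3.2],"spin": 0},{"offset": [-1.05,0.25,-3.8],"spin": 0},{"offset": [-1.1,0.25,-4.4],"spin": 0},{"offset": [-1.15,0.25,-4.8],"spin": 0}]}}

```text
time_s: 13.92
eef_pos: [447.1, -13.2, 59.6]
ee_rot: [0.0, 0.993, -0.116, 0.002]
force: [1.6, 1.4, 9.9]
grip_width: -0.002
grip_force: 5.1
```

Request:
{"op": "send_rows", "data": {"targets": [{"offset": [-0.05,0,-0.15],"spin": 0},{"offset": [-0.05,0,-0.3],"spin": 0},{"offset": [-0.05,0,-0.4],"spin": 0},{"offset": [-0.05,0,-0.4],"spin": 0},{"offset": [-0.05,0,-0.4],"spin": 0},{"offset": [-0.05,0,-0.4],"spin": 0}]}}

```text
time_s: 14.42
eef_pos: [447.0, -13.2, 56.9]
ee_rot: [0.0, 0.993, -0.116, 0.002]
force: [-3.0, 2.9, 21.3]
grip_width: -0.001
grip_force: 10.6
```

Request:
{"op": "send_rows", "data": {"targets": [{"offset": [0,0,-0.05],"spin": 0},{"offset": [0,0,-0.05],"spin": 0},{"offset": [0,0,-0.05],"spin": 0},{"offset": [0,0,-0.05],"spin": 0},{"offset": [0,0,-0.05],"spin": 0},{"offset": [0,0,-0.05],"spin": 0}]}}

```text
time_s: 14.92
eef_pos: [447.0, -13.2, 56.6]
ee_rot: [0.0, 0.993, -0.116, 0.002]
force: [-4.3, 3.0, 25.7]
grip_width: -0.0
grip_force: 12.6
```

```bash
python3 tilt.py; python3 look.py w7
```

```text
top z 35 173.30432744906557
top z 200 157.84018038673423
mug [449.81 293.95  -0.  ]
spool [ 530.3  -504.82    0.  ]
glue [544.77 472.78   0.  ]
[-5.01  2.29 24.84] 15.1167
[446.98 -13.21  56.64] yaw -0.2331375224198619 [-0.29  0.38  1.93  0.    0.83  1.51]
dark near saddle 713 [530.73 -33.6   50.88] (array([531.6, -36.9]), array([48.9, 40.1]), 15.4)
```

View pics/w7.png

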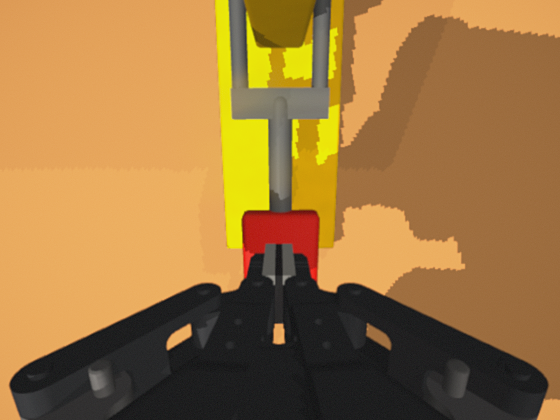

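The fingers sit centred on the pad at about (280,260), with the handle at its stop under a steady 25 N. The chest front is raised as in the first stroke. Handing in.

```bash
python3 -c "
from rig import ctrl
print(ctrl.finish_job())"
```

```text
the job is handed in; nothing more can be done
None
```

The job is handed in at about 15 s: the jack's saddle is centred under the lug to about 1 mm, the trial pump was done, and the arm is holding the handle at its stop with about 25 N, the jack alone keeping the chest front up; the robot did not touch the mug, spool or glue.

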